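# Pack the printer service kit and leave the failed parts

## Task

Pack the printer service kit into the blue tray: put the good stepper motor upright (shaft up) in the square foam pocket, the good power unit in the long pocket, the filament reel flat in the large round pocket and the grease pot upright in the small round pocket, each sitting flat on its pocket's floor. The motor and power unit marked with red tape have failed: leave those two on the bench where they are.

Things in the scene. Friction and masses are not known exactly. Their poses are not given: they have to be found in the camera images.
- motor: Good stepper motor without tape: square body 42 x 42 x 40 mm (silver-black-silver layers), standing with its shaft up; shaft with small brass pulley 14 mm across reaches to 62 mm above the underside. Loose, 0.2 to 0.4 kg. Origin: centre of the underside; x, y along the square's sides, z up along the shaft. Lies on the table at the start.
- taped_motor: Failed motor: the same motor, but with two strips of red tape across its top face and down its sides. Loose. Origin and axes as for the good motor. Must stay where it is.
- power_unit: Good power supply unit without tape: silver metal box with black vent slots and a green terminal block at one end, 76 (x) x 36 (y) x 36 (z) mm in all, lying flat; solid all over for gripping. Loose, 0.15 to 0.31 kg. Origin: centre of the underside; x along its length towards the green end, z up.
- taped_power_unit: Failed power supply unit: the same unit, but with a wide band of red tape round its middle. Loose. Origin and axes as for the good unit. Must stay where it is.
- reel: Small filament reel lying flat: round, 56 mm across, 36 mm high, white flanges, green filament and a black hub seen from above. Loose, 0.08 to 0.17 kg. Origin: centre of the underside, z up.
- pot: Grease pot standing upright: white cylinder 34 mm across, 42 mm high, blue lid (the top 12 mm). Loose, 0.05 to 0.1 kg. Origin: centre of the underside, z up.
- insert_square: Fixed charcoal foam block 106 x 106 x 15 mm, yellow-floored square pocket 60 x 60 mm, 11 mm deep. Origin: centre of its underside, 4 mm above the table, under the pocket's centre; pocket floor 4 mm, rim 15 mm above the origin; x, y along its sides, z up. The 4 inserts fill, in any order, a blue tray 224 mm square, rim 18 mm above the table (2 x 2, 107 mm apart, turned alike).
- insert_long: Fixed charcoal foam block 106 x 106 x 15 mm, yellow-floored long pocket 94 mm (x) by 54 mm (y), 11 mm deep. Origin: centre of its underside, 4 mm above the table, under the pocket's centre; pocket floor 4 mm, rim 15 mm above the origin; x, y along its sides, z up. In the blue tray.
- insert_big_round: Fixed charcoal foam block 106 x 106 x 15 mm, yellow-floored large round pocket 74 mm across, 11 mm deep. Origin: centre of its underside, 4 mm above the table, under the pocket's centre; pocket floor 4 mm, rim 15 mm above the origin; x, y along its sides, z up. In the blue tray.
- insert_small_round: Fixed charcoal foam block 106 x 106 x 15 mm, yellow-floored small round pocket 52 mm across, 11 mm deep. Origin: centre of its underside, 4 mm above the table, under the pocket's centre; pocket floor 4 mm, rim 15 mm above the origin; x, y along its sides, z up. In the blue tray.
Things that resemble listed ones, but are neither listed nor needed, are in the scene too. What is shaped like the insert_small_round but brown is not meant. What is shaped like the pot but turquoise is not meant.

How it is judged:
By the outcome, as a careful person would: the job done as asked, in the order asked, and still so for the second after the job is handed in, with the robot touching nothing.
It also fails if it takes over 112 s, if anything falls off the work surface, if the arm or the gripper's body presses on something with over 40 N, if the wrist force passes 120 N, or if a joint passes its speed limit or range.

## Robot

A 6-joint arm with a two-finger parallel gripper is mounted at the origin on the work surface. World frame = base frame: x ahead of the robot, y to its left, z up, the work surface at z = 0. Lengths are in m, angles in rad, forces in N, time in s.
With the tool pointing down it reaches from about 0.325 to 0.85 m from the base axis. Payload 15.5 kg.
Tool frame: the origin (TCP) lies on the centre line of the jaws, within the pads' length; the fingertips stand 25 mm ahead of it and the grasp point (between the pads) lies 6 mm ahead of it; z points along the fingers, y is the line along which they close (so a half turn about z gives the same grasp; the last joint's range is limited). The gripper opens to 91 mm and grips with 3 to 60 N. Pads are 32 mm wide; open, the fingers measure 118 mm over their backs; the gripper's body (76 mm by 178 mm) begins 60 mm behind the grasp point.
Start: joints at [-1.258, 0.494, 1.345, -0, 1.302, -0.096], TCP at [0.248, -0.573, 0.239] pointing down, gripper open.
Joint ranges: [-2.91, 2.91], [-0.82, 2.16], [0.22, 2.67], [-1.22, 4.37], [0.12, 2.79], [-3.08, 3.08]. Speed limits (rad/s): [1.89, 1.89, 2.57, 3.01, 3.01, 3.01].

## Interface

Orientations are given as a 3x3 rotation matrix whose columns are the frame's x, y, z axes.
In Python, from bench import status, optics, ctrl gives the robot as it stands.
- The arm moves only by the tool send_rows, never from a script. Its argument "motion" is a list that holds one entry, the list of rows, each a list of 5 numbers: the closure, from -1 (fully open) to 1 (shut), then the shift along the tool's x, y, z in cm, then the turn about the tool's z in degrees. In form: [[[jaw, tx, ty, tz, twist], ...]]. A call has 1 to 5 rows; each row is the pose to reach, as a shift and turn from the pose commanded when the call began, along the tool's axes at that moment; what a row does not reach only later rows make up. A row lasts 1/12 s, in which the tool goes at most 41.7 mm and 7.16 degrees, less where a joint would pass 70% of its speed; a pose out of reach is approached as far as the arm can. A call with a gripper value outside its range is refused whole. The fingers move at their own pace and stop on an object; "force" is the grip in N (left out, the last holds). Time passes only in rows, so rows that repeat a pose let the fingers close. It gives the time, the measured TCP pose, the force, the opening and the grip force at its end, in the units of the state.
- status.get_obs(): the state, without advancing time (a new reading comes with each control period).
- optics.camera(name): name is "scene" or "top"; returns a dict with "color" (420x560x3 uint8, blue, green, red), "fx", "fy", "cx", "cy" (pixels), "k1" (the pictures are not rectified: a ray, as slopes to the right and down, at radius r is drawn at 1 + k1 r^2 times it, then the intrinsics apply), "extrinsics" (4x4, takes a point from camera to world coordinates). Camera axes: x right, y down, z forward; pixel columns grow to the right and rows downward; lengths in m; the calibration is good to about 2 mm. A picture is of the moment at which its call begins. There is no depth.
- ctrl.job_done(): hands the job in; it is judged then, once.
The state is a dict: "t": time; "joint_pos": joint angles; "qd": joint speeds; "joint_torque": joint torques, N m; "eef_pos": TCP position; "ee_rot": TCP orientation; "wrist_force": force on the tool from outside, world axes, zero at the start; "torque": the same for the moment, N m; "finger_gap": finger opening in m; "gripper_force": force on a finger pad.
Only numpy, scipy, OpenCV 4.12 (cv2) and the standard library are available. Lean on these libraries where they do the work, as an engineer would, in place of code of your own. Each camera call takes 0.05 s, during which the arm holds its last target. There are 200 camera calls.

## Working session

There is one attempt and no reset: what is moved stays moved. The work goes in short steps, Python scripts to look and compute and a tool call to move; the robot and the scene stay as the last step left them, time stands still between calls to the robot, and variables do not carry over. Pictures are saved under pics/ and viewed, at most 14 in all, crops included, and the job is handed in when it is done.

Besides the shell and the picture viewer there is one more tool, called after "Emit:" by a JSON object that holds its "op" and its "data". send_rows: Moves the arm, as the interface text tells. Its arguments: {"type":"object","properties":{"motion":{"type":"array","items":{"type":"array","items":{"type":"array","items":{"type":"number"}}}},"force":{"type":"number"}},"required":["motion"]}

```bash
mkdir -p pics; ls; python3 - <<'E'
from bench import status, optics
import cv2,numpy as np
print(status.get_obs())
for n in("scene","top"):
    c=optics.camera(n); cv2.imwrite(f"pics/{n}0.png",c["color"]); np.save(f"pics/{n}0.npy",c["color"])
    print(n,{k:v for k,v in c.items() if k!="color"})
E
```

```text
pics
{'t': 0.0, 'joint_pos': array([-1.25748943e+00,  4.94223492e-01,  1.34612319e+00, -2.22835951e-05,
        1.30250209e+00, -9.54995666e-02]), 'qd': array([ 0.00111898,  0.00028625,  0.00036746, -0.00018386,  0.00079913,
       -0.00095762]), 'joint_torque': array([-2.95123646e-03, -8.78818059e+01, -3.81849754e+01,  7.06200069e-02,
        5.32333343e-02, -8.80813400e-05]), 'eef_pos': array([ 0.24833535, -0.57316595,  0.23831587]), 'ee_rot': array([[ 9.17593591e-01,  3.97519605e-01, -4.07585880e-04],
       [ 3.97519802e-01, -9.17592826e-01,  1.18835376e-03],
       [ 9.83960380e-05, -1.25244925e-03, -9.99999211e-01]]), 'wrist_force': array([ 0.67987305, -0.2382052 , -0.70279907]), 'torque': array([0.05221787, 0.01704055, 0.02691179]), 'gripper_force': 0.0, 'finger_gap': 0.09081209882294099}
scene {'fx': 472.75666722290094, 'fy': 472.75666722290094, 'cx': 271.9677907459821, 'cy': 208.36724722252438, 'k1': -0.08954087525612134, 'extrinsics': array([[ 0.85658409,  0.34566429, -0.38311864,  0.99179025],
       [ 0.51590867, -0.55917336,  0.64897103, -0.70289436],
       [ 0.01009637, -0.75355249, -0.65731021,  0.77220438],
       [ 0.        ,  0.        ,  0.        ,  1.        ]])}
top {'fx': 411.467970193209, 'fy': 411.467970193209, 'cx': 273.0751599268436, 'cy': 206.17205646694651, 'k1': -0.044841596042249125, 'extrinsics': array([[ 0.02839764, -0.98354715,  0.17840564,  0.37101273],
       [-0.99951767, -0.03018383, -0.00730511,  0.03301282],
       [ 0.01256989, -0.17811214, -0.98392991,  1.16887055],
       [ 0.        ,  0.        ,  0.        ,  1.        ]])}
```

View pics/top0.png

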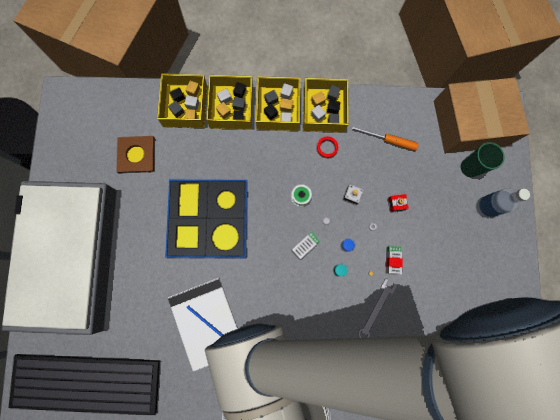

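View pics/scene0.png

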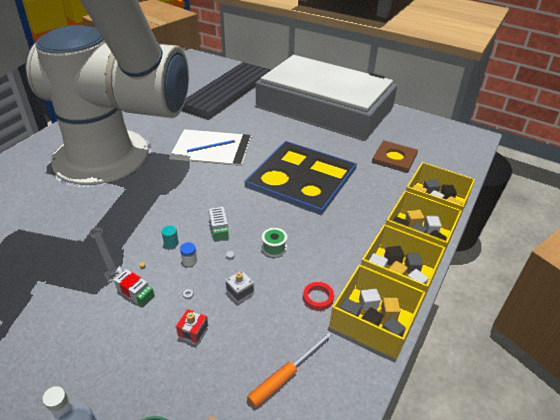

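The top view shows:

| Thing | Pixel position |
|---|---|
| Tray | about (207,219) |
| Long pocket | (189,200) |
| Small round pocket | (227,200) |
| Square pocket | (187,237) |
| Large round pocket | (226,237) |
| Motor | (353,193) |
| Taped motor | (399,203) |
| Power unit | (305,245) |
| Taped power unit | (395,260) |
| Reel | (302,195) |
| Blue pot | (348,245) |
| Turquoise decoy pot | (341,270) |
| Brown decoy insert | (136,154) |

The scene view agrees with this: motor (239,287), power unit (219,223), reel (274,242), pot (188,254).

```bash
cat > h.py <<'E'
import numpy as np, cv2
from bench import status, optics
def grab(n):
    return optics.camera(n)
def ray(c,uv):
    K=np.array([[c["fx"],0,c["cx"]],[0,c["fy"],c["cy"]],[0,0,1]])
    # model: distorted = r*(1+k1 r^2), as OpenCV's k1
    p=cv2.undistortPoints(np.array(uv,float).reshape(-1,1,2),K,np.array([c["k1"],0,0,0,0])).reshape(-1,2)
    E=c["extrinsics"]; d=np.c_[p,np.ones(len(p))]@E[:3,:3].T
    return E[:3,3],d
def onplane(c,uv,z):
    o,d=ray(c,uv); return o+d*((z-o[2])/d[:,2])[:,None]
def proj(c,P):
    E=np.linalg.inv(c["extrinsics"]); K=np.array([[c["fx"],0,c["cx"]],[0,c["fy"],c["cy"]],[0,0,1]])
    return cv2.projectPoints(np.array(P,float).reshape(-1,1,3),cv2.Rodrigues(E[:3,:3])[0],E[:3,3],K,np.array([c["k1"],0,0,0,0]))[0].reshape(-1,2)
E
python3 - <<'E'
import cv2
t=cv2.imread("pics/top0.png");s=cv2.imread("pics/scene0.png")
cv2.imwrite("pics/topz.png",cv2.resize(t[170:280,280:420],None,fx=5.4,fy=5.4,interpolation=cv2.INTER_CUBIC))
cv2.imwrite("pics/scenez.png",cv2.resize(s[195:350,100:310],None,fx=3.8,fy=3.8,interpolation=cv2.INTER_CUBIC))
E
```

```text
(no output)
```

View pics/topz.png

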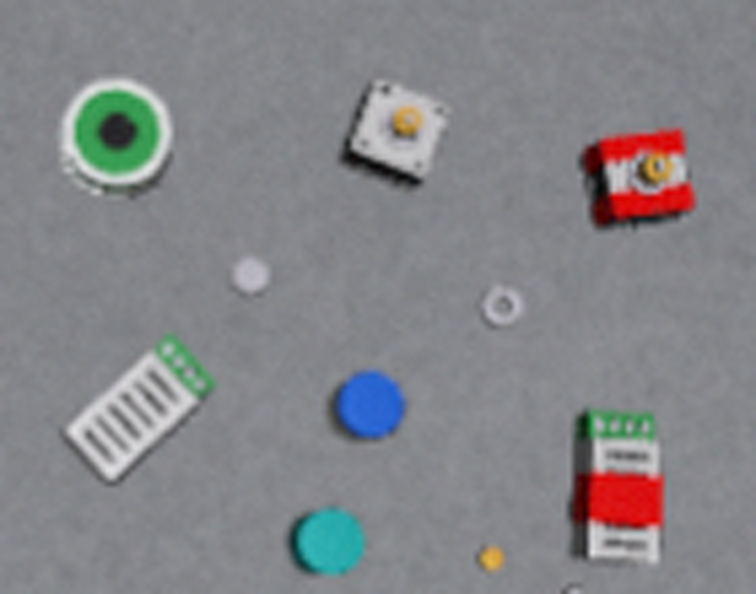

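View pics/scenez.png

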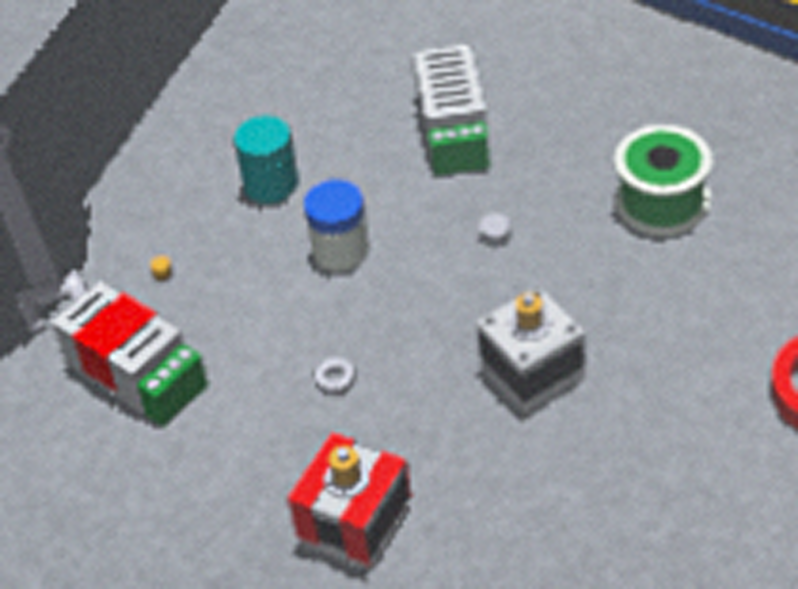

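The crops show a clean bright top face on the motor and the power unit, whose green end is up-right at about (317,237) in the full top picture. The reel is a white ring with green inside at (302,194). The blue lid is at (348,245).

```bash
cat > meas.py <<'E'
from h import *
def masks(img,n,box):
    f=4; x0,y0,x1,y1=box
    z=cv2.resize(img[y0:y1,x0:x1],None,fx=f,fy=f,interpolation=cv2.INTER_CUBIC)
    h=cv2.cvtColor(z,cv2.COLOR_BGR2HSV).astype(int); H,S,V=h[...,0],h[...,1],h[...,2]
    m={"bright":(V>165)&(S<50),"green":(H>45)&(H<80)&(S>110)&(V>60),"blue":(H>102)&(H<125)&(S>120)&(V>70),
       "yellow":(H>22)&(H<35)&(S>150)&(V>120)}
    m["bg"]=m["bright"]|m["green"]
    return m[n].astype(np.uint8)
def hull(img,n,box):
    m=masks(img,n,box); cs=cv2.findContours(m,cv2.RETR_EXTERNAL,cv2.CHAIN_APPROX_NONE)[0]
    P=max(cs,key=cv2.contourArea)
    return (cv2.convexHull(P).reshape(-1,2)+.5)/4-.5+np.array(box[:2])
def rect(c,n,box,z):
    Q=onplane(c,hull(c["color"],n,box),z)[:,:2]*1000
    return cv2.minAreaRect(Q.astype(np.float32))
def circ(c,n,box,z):
    Q=onplane(c,hull(c["color"],n,box),z)[:,:2]*1000
    return cv2.fitEllipse(Q.astype(np.float32))
E
python3 - <<'E'
from meas import *
t=grab("top"); s=grab("scene")
r=lambda q:[np.round(np.array(a),1).tolist() for a in q]
print("motor",r(rect(t,"bright",(335,178,370,212),.040)), r(rect(s,"bright",(220,260,260,305),.040)))
print("pu",r(rect(t,"bg",(288,228,324,262),.036)), r(rect(s,"bg",(200,200,240,245),.036)))
print("reel",r(circ(t,"bg",(285,178,319,208),.036)), r(circ(s,"bright",(255,225,295,262),.036)))
print("pot",r(circ(t,"blue",(335,232,362,258),.042)), r(circ(s,"blue",(175,238,202,270),.042)))
print("tray",r(rect(t,"blue",(155,170,260,268),.018)), r(rect(s,"blue",(240,135,365,215),.018)))
for k,b in dict(long=(176,180,204,218),small=(213,186,241,215),square=(173,222,201,252),big=(208,218,243,256)).items():
    print(k,r((rect if k in("long","square") else circ)(t,"yellow",b,.008)))
E
```

```text
motor [[620.3, -202.1], [40.5, 40.4], 69.8] [[622.5, -205.1], [83.3, 117.1], 32.2]
pu [[466.9, -63.2], [35.7, 61.0], 43.7] [[480.5, -78.1], [96.2, 155.5], 34.0]
reel [[613.5, -52.4], [56.0, 61.9], 35.1] [[624.2, -71.0], [133.3, 144.9], 39.2]
pot [[474.5, -184.4], [33.7, 34.8], 27.1] [[479.6, -189.6], [32.9, 42.0], 43.1]
tray [[540.5, 211.7], [224.1, 225.0], 1.3] [[544.5, 209.9], [225.2, 226.3], 1.6]
long [[594.2, 268.1], [94.0, 54.1], 1.4]
small [[597.0, 160.6], [51.0, 52.8], 39.3]
square [[486.7, 265.3], [61.0, 59.5], 1.8]
big [[489.7, 157.9], [73.2, 74.7], 60.2]
```

```bash
python3 - <<'E'
from meas import *
t=grab("top"); s=grab("scene")
r=lambda q:[np.round(np.array(a),1).tolist() for a in q]
print("reel green",r(circ(t,"green",(285,178,319,208),.036)),r(circ(s,"green",(255,225,295,247),.036)))
b=(288,228,324,262); m=cv2.morphologyEx(masks(t["color"],"bg",b),cv2.MORPH_OPEN,np.ones((3,3)))
P=cv2.convexHull(cv2.findNonZero(m)).reshape(-1,2)
print("pu",r(cv2.minAreaRect((onplane(t,(P+.5)/4-.5+np.array(b[:2]),.036)[:,:2]*1000).astype(np.float32))))
Q=onplane(t,hull(t["color"],"green",b),.036)[:,:2]*1000; print("pu green",r(cv2.minAreaRect(Q.astype(np.float32))))
# check: project expected tops into the scene view
print(np.round(proj(s,[[.6203,-.2021,.062],[.4745,-.1844,.042],[.6135,-.0524,.036]]),1))
E
```

```text
reel green [[614.0, -53.2], [42.2, 42.4], 160.2] [[614.9, -53.7], [42.5, 42.8], 128.3]
pu [[471.0, -67.8], [35.7, 73.5], 43.2]
pu green [[494.9, -93.2], [31.1, 4.5], 46.1]
[[238.1 272.4]
 [187.  246.2]
 [273.8 235.5]]
```

Emit:
{"op": "send_rows", "data": {"motion": [[[-1, 16.3, -6.4, 2.9, 0], [-1, 16.3, -6.4, 2.9, 0], [-1, 16.3, -6.4, 2.9, 0], [-1, 16.3, -6.4, 2.9, 0], [-1, 16.3, -6.4, 2.9, 0]]], "force": 25}}

```text
t: 0.72
eef_pos: [0.3754, -0.4456, 0.209]
ee_rot: [[0.917, 0.4, -0.0], [0.4, -0.917, 0.002], [0.001, -0.002, -1.0]]
wrist_force: [0.1, 0.2, -0.1]
finger_gap: 0.0911
gripper_force: 0.0
```

Emit:
{"op": "send_rows", "data": {"motion": [[[-1, 16.3, -6.4, 2.9, 0], [-1, 16.3, -6.4, 2.9, 0], [-1, 16.3, -6.4, 2.9, 0], [-1, 16.3, -6.4, 2.9, 0], [-1, 16.3, -6.4, 2.9, 0]]]}}

```text
t: 1.13
eef_pos: [0.4995, -0.3224, 0.18]
ee_rot: [[0.916, 0.4, -0.0], [0.4, -0.916, 0.002], [0.001, -0.001, -1.0]]
wrist_force: [-0.8, 0.8, 0.3]
finger_gap: 0.0908
gripper_force: 0.0
```

Emit:
{"op": "send_rows", "data": {"motion": [[[-1, 16.3, -6.4, 2.9, -35], [-1, 16.3, -6.4, 2.9, -35], [-1, 16.3, -6.4, 2.9, -35], [-1, 16.3, -6.4, 2.9, -35], [-1, 16.3, -6.4, 2.9, -35]]]}}

```text
t: 1.55
eef_pos: [0.6238, -0.1988, 0.1509]
ee_rot: [[0.516, 0.857, 0.0], [0.857, -0.516, 0.001], [0.001, -0.0, -1.0]]
wrist_force: [-0.6, 0.7, 0.6]
finger_gap: 0.0914
gripper_force: 0.0
```

Emit:
{"op": "send_rows", "data": {"motion": [[[-1, -0.5, -0.1, 2.0, -7], [-1, -0.5, -0.1, 5.0, -11], [-1, -0.5, -0.1, 8.0, -11], [-1, -0.5, -0.1, 10.5, -11], [-1, -0.5, -0.1, 11.2, -11]]]}}

```text
t: 1.97
eef_pos: [0.6154, -0.2061, 0.0362]
ee_rot: [[0.352, 0.936, -0.005], [0.936, -0.352, 0.002], [0.0, -0.005, -1.0]]
wrist_force: [-1.2, 0.9, -0.4]
finger_gap: 0.091
gripper_force: 0.0
```

Emit:
{"op": "send_rows", "data": {"motion": [[[0.3, 0, 0, 0, 0], [0.6, 0, 0, 0, 0], [0.8, 0, 0, 0, 0], [1, 0, 0, 0, 0], [1, 0, 0, 0, 0]]]}}

```text
t: 2.38
eef_pos: [0.6181, -0.207, 0.0413]
ee_rot: [[0.352, 0.936, 0.002], [0.936, -0.352, -0.001], [-0.0, 0.002, -1.0]]
wrist_force: [0.2, -0.2, 0.1]
finger_gap: 0.0607
gripper_force: 0.0
```

Emit:
{"op": "send_rows", "data": {"motion": [[[1, 0, 0, 0, 0], [1, 0, 0, 0, 0], [1, 0, 0, 0, 0], [1, 0, 0, 0, 0]]]}}

```text
t: 2.72
eef_pos: [0.6177, -0.2068, 0.0404]
ee_rot: [[0.351, 0.936, 0.001], [0.936, -0.351, -0.0], [-0.0, 0.001, -1.0]]
wrist_force: [0.6, -0.5, 6.3]
finger_gap: 0.0414
gripper_force: 25.0
```

Emit:
{"op": "send_rows", "data": {"motion": [[[1, 0, 0, -1, 0], [1, 0, 0, -4, 0], [1, 0, 0, -7, 0], [1, 1.5, -1.1, -8.5, 0], [1, 4.0, -2.9, -9, 0]]], "force": 35}}

```text
t: 3.13
eef_pos: [0.606, -0.1612, 0.1333]
ee_rot: [[0.354, 0.935, 0.005], [0.935, -0.354, -0.002], [-0.0, 0.006, -1.0]]
wrist_force: [0.9, 0.1, -2.3]
finger_gap: 0.0419
gripper_force: 35.0
```

Emit:
{"op": "send_rows", "data": {"motion": [[[1, 3.2, -2.3, 0, 0], [1, 6.4, -4.7, 0, 0], [1, 9.6, -7.0, 0, 0], [1, 12.8, -9.4, 0, 0], [1, 16, -11.7, 0, 0]]]}}

```text
t: 3.55
eef_pos: [0.5498, 0.0335, 0.1304]
ee_rot: [[0.352, 0.936, -0.0], [0.936, -0.352, 0.0], [-0.0, -0.0, -1.0]]
wrist_force: [1.0, 0.4, -3.1]
finger_gap: 0.0418
gripper_force: 35.0
```

Emit:
{"op": "send_rows", "data": {"motion": [[[1, 3.2, -2.3, 0, -5], [1, 6.4, -4.7, 0, -10], [1, 9.6, -7.0, 0, -15], [1, 12.8, -9.4, 0, -20], [1, 16, -11.7, 0, -22]]]}}

```text
t: 3.97
eef_pos: [0.4964, 0.2245, 0.1304]
ee_rot: [[-0.03, 1.0, -0.0], [1.0, 0.03, -0.0], [-0.0, -0.0, -1.0]]
wrist_force: [1.6, -0.3, -3.4]
finger_gap: 0.0421
gripper_force: 35.0
```

Emit:
{"op": "send_rows", "data": {"motion": [[[1, 2, -1, 0, 0], [1, 3.7, -1.1, 0, 0], [1, 3.7, -1.1, 0, 0], [1, 3.7, -1.1, 0, 0], [1, 3.7, -1.1, 0, 0]]]}}

```text
t: 4.38
eef_pos: [0.4857, 0.259, 0.1301]
ee_rot: [[-0.025, 1.0, -0.0], [1.0, 0.025, -0.0], [-0.0, -0.0, -1.0]]
wrist_force: [-0.2, -0.3, -2.9]
finger_gap: 0.042
gripper_force: 35.0
```

```bash
python3 - <<'E'
from meas import *
print(status.get_obs()["eef_pos"],status.get_obs()["ee_rot"][:2,0])
for n in("top","scene"):
    c=grab(n); cv2.imwrite(f"pics/{n}1.png",cv2.resize(c["color"][110:280,120:300] if n=="top" else c["color"][60:240,200:400],None,fx=3.3,fy=3.3))
E
```

```text
[0.48571478 0.2590191  0.13008833] [-0.02486835  0.9996907 ]
```

View pics/scene1.png

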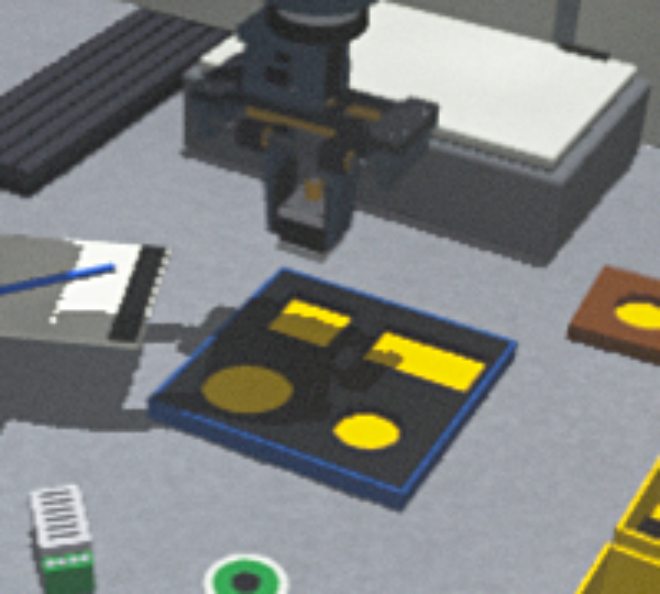

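The motor hangs level in the jaws, above the square pocket at about (310,320) in the crop.

Emit:
{"op": "send_rows", "data": {"motion": [[[1, 0.1, 0.1, 2.5, 0], [1, 0.1, 0.1, 5, 0], [1, 0.1, 0.1, 7, 0], [1, 0.1, 0.1, 7.8, 0], [1, 0.1, 0.1, 8.1, 0]]]}}

```text
t: 4.9
eef_pos: [0.4858, 0.2593, 0.0482]
ee_rot: [[-0.024, 1.0, -0.003], [1.0, 0.024, -0.001], [-0.001, -0.003, -1.0]]
wrist_force: [-14.3, -9.1, 44.6]
finger_gap: 0.0418
gripper_force: 35.0
```

Emit:
{"op": "send_rows", "data": {"motion": [[[1, 0, 0, 0, 0], [1, 0, 0, 0, 0], [0.5, 0, 0, 0, 0], [0.2, 0, 0, 0, 0], [-0.1, 0, 0, 0, 0]]]}}

```text
t: 5.32
eef_pos: [0.4872, 0.2606, 0.0495]
ee_rot: [[-0.025, 1.0, 0.001], [1.0, 0.025, 0.0], [0.0, 0.001, -1.0]]
wrist_force: [-0.1, 0.6, -0.2]
finger_gap: 0.0459
gripper_force: 0.0
```

Emit:
{"op": "send_rows", "data": {"motion": [[[-0.3, 0, 0, 0, 0], [-0.3, 0, 0, 0, 0]]]}}

```text
t: 5.48
eef_pos: [0.487, 0.2606, 0.0492]
ee_rot: [[-0.025, 1.0, 0.001], [1.0, 0.025, 0.0], [0.0, 0.001, -1.0]]
wrist_force: [-0.5, -0.7, -0.4]
finger_gap: 0.058
gripper_force: 0.0
```

Emit:
{"op": "send_rows", "data": {"motion": [[[-0.3, 0, 0, -2.5, 0], [-0.5, 0, 0, -6, 0], [-1, 0, 0, -9, 0], [-1, -3, -0.2, -9, 0], [-1, -7, -0.5, -9, 0]]]}}

```text
t: 5.9
eef_pos: [0.485, 0.1919, 0.1409]
ee_rot: [[-0.028, 1.0, 0.005], [1.0, 0.028, 0.002], [0.002, 0.005, -1.0]]
wrist_force: [1.0, -1.8, -0.2]
finger_gap: 0.0832
gripper_force: 0.0
```

Emit:
{"op": "send_rows", "data": {"motion": [[[-1, -4.1, -0.3, 0, -7], [-1, -8.2, -0.7, 0, -14], [-1, -12.3, -1, 0, -21], [-1, -16.4, -1.3, 0, -28], [-1, -20.5, -1.6, 0, -35]]]}}

```text
t: 6.32
eef_pos: [0.4742, 0.0138, 0.1391]
ee_rot: [[-0.526, 0.85, 0.0], [0.85, 0.526, -0.0], [-0.0, 0.0, -1.0]]
wrist_force: [0.0, -0.1, -0.4]
finger_gap: 0.0908
gripper_force: 0.0
```

Emit:
{"op": "send_rows", "data": {"motion": [[[-1, -2, 3, 0, -7], [-1, -2, 3, 0, -7], [-1, -2, 3, 0, -7], [-1, -2, 3, 0, -7]]]}}

```text
t: 6.65
eef_pos: [0.5102, 0.014, 0.1388]
ee_rot: [[-0.621, 0.784, -0.0], [0.784, 0.621, 0.0], [0.0, -0.0, -1.0]]
wrist_force: [0.9, -0.9, -0.4]
finger_gap: 0.0914
gripper_force: 0.0
```

Emit:
{"op": "send_rows", "data": {"motion": [[[-1, -1.5, -3, 0, -5], [-1, -3, -6, 0, -5], [-1, -4, -8.2, 0, -5], [-1, -4, -8.2, 0, -5], [-1, -4, -8.2, 0, -5]]]}}

```text
t: 7.07
eef_pos: [0.4702, -0.0685, 0.139]
ee_rot: [[-0.686, 0.727, -0.001], [0.727, 0.686, 0.0], [0.001, -0.0, -1.0]]
wrist_force: [0.1, 0.2, 0.3]
finger_gap: 0.0909
gripper_force: 0.0
```

Emit:
{"op": "send_rows", "data": {"motion": [[[-1, 0, 0, 3, 0], [-1, 0, 0, 6, 0], [-1, 0, 0, 8.5, 0], [-1, 0, 0, 9.7, 0], [-1, 0, 0, 9.9, 0]]]}}

```text
t: 7.48
eef_pos: [0.4701, -0.0669, 0.0379]
ee_rot: [[-0.688, 0.725, -0.003], [0.725, 0.688, 0.001], [0.003, -0.002, -1.0]]
wrist_force: [-0.7, -0.1, -0.3]
finger_gap: 0.0909
gripper_force: 0.0
```

Emit:
{"op": "send_rows", "data": {"motion": [[[0.3, 0, 0, 0, 0], [0.6, 0, 0, 0, 0], [0.8, 0, 0, 0, 0], [1, 0, 0, 0, 0], [1, 0, 0, 0, 0]]], "force": 25}}

```text
t: 7.9
eef_pos: [0.4716, -0.0684, 0.0407]
ee_rot: [[-0.688, 0.726, 0.001], [0.726, 0.688, -0.0], [-0.001, 0.001, -1.0]]
wrist_force: [0.1, 0.5, -0.7]
finger_gap: 0.0608
gripper_force: 0.0
```

Emit:
{"op": "send_rows", "data": {"motion": [[[1, 0, 0, 0, 0], [1, 0, 0, 0, 0], [1, 0, 0, 0, 0], [1, 0, 0, 0, 0], [1, 0, 0, 0, 0]]], "force": 35}}

```text
t: 8.32
eef_pos: [0.4712, -0.0684, 0.04]
ee_rot: [[-0.688, 0.726, 0.0], [0.726, 0.688, -0.0], [-0.0, 0.0, -1.0]]
wrist_force: [-0.1, 0.0, 3.8]
finger_gap: 0.0356
gripper_force: 35.0
```

Emit:
{"op": "send_rows", "data": {"motion": [[[1, 0, 0, -1, 0], [1, 0, 0, -4, 0], [1, 0, 0, -7.5, 0], [1, 1, 2, -9, 0], [1, 2.5, 5, -9, 0]]]}}

```text
t: 8.73
eef_pos: [0.4916, -0.0171, 0.1331]
ee_rot: [[-0.686, 0.728, 0.005], [0.728, 0.686, -0.001], [-0.004, 0.003, -1.0]]
wrist_force: [2.5, -0.2, -1.9]
finger_gap: 0.0357
gripper_force: 35.0
```

Emit:
{"op": "send_rows", "data": {"motion": [[[1, 1.8, 3.5, 0, 0], [1, 3.5, 7, 0, 0], [1, 5.3, 10.6, 0, 0], [1, 7, 14, 0, 0], [1, 8.8, 17.8, 0, 0]]]}}

```text
t: 9.15
eef_pos: [0.5586, 0.1718, 0.1297]
ee_rot: [[-0.688, 0.726, -0.001], [0.726, 0.688, -0.0], [0.0, -0.001, -1.0]]
wrist_force: [1.5, -1.3, -1.7]
finger_gap: 0.0359
gripper_force: 35.0
```

Emit:
{"op": "send_rows", "data": {"motion": [[[1, 1.6, 3.3, 0, -7], [1, 3.2, 6.6, 0, -14], [1, 4.6, 9.3, 0, -21], [1, 4.6, 9.3, 0, -28], [1, 4.6, 9.3, 0, -35]]]}}

```text
t: 9.57
eef_pos: [0.5946, 0.2693, 0.1291]
ee_rot: [[-0.981, 0.192, -0.001], [0.192, 0.981, -0.0], [0.001, -0.0, -1.0]]
wrist_force: [0.2, -0.1, -2.6]
finger_gap: 0.0358
gripper_force: 35.0
```

Emit:
{"op": "send_rows", "data": {"motion": [[[1, 0, 0, 0, -7], [1, 0, 0, 0, -13], [1, 0, 0, 0, -13], [1, 0, 0, 0, -13]]]}}

```text
t: 9.9
eef_pos: [0.5945, 0.2673, 0.1296]
ee_rot: [[-1.0, -0.022, -0.001], [-0.022, 1.0, -0.0], [0.001, -0.0, -1.0]]
wrist_force: [0.6, 0.7, -2.5]
finger_gap: 0.0357
gripper_force: 35.0
```

Emit:
{"op": "send_rows", "data": {"motion": [[[1, 0, 0, 2.5, 0], [1, 0, 0, 5, 0], [1, 0, 0, 6.5, 0], [1, 0, 0, 7.3, 0], [1, 0, 0, 7.7, 0]]]}}

```text
t: 10.32
eef_pos: [0.5942, 0.2672, 0.0517]
ee_rot: [[-1.0, -0.023, -0.002], [-0.023, 1.0, -0.001], [0.002, -0.001, -1.0]]
wrist_force: [-1.0, 0.5, -2.4]
finger_gap: 0.036
gripper_force: 35.0
```

Emit:
{"op": "send_rows", "data": {"motion": [[[1, 0, 0, 0.2, 0], [1, 0, 0, 0.4, 0], [1, 0, 0, 0.4, 0], [0.5, 0, 0, 0.4, 0], [0.2, 0, 0, 0.4, 0]]]}}

```text
t: 10.73
eef_pos: [0.5951, 0.2676, 0.0497]
ee_rot: [[-1.0, -0.025, 0.001], [-0.025, 1.0, 0.0], [-0.001, 0.0, -1.0]]
wrist_force: [0.1, -0.2, 0.1]
finger_gap: 0.0362
gripper_force: 0.0
```

Emit:
{"op": "send_rows", "data": {"motion": [[[-0.1, 0, 0, 0, 0], [-0.3, 0, 0, 0, 0], [-0.3, 0, 0, 0, 0], [-0.3, 0, 0, 0, 0]]]}}

```text
t: 11.07
eef_pos: [0.5948, 0.2675, 0.0491]
ee_rot: [[-1.0, -0.025, 0.0], [-0.025, 1.0, 0.0], [-0.0, 0.0, -1.0]]
wrist_force: [-0.4, -0.1, -0.8]
finger_gap: 0.0585
gripper_force: 0.0
```

Emit:
{"op": "send_rows", "data": {"motion": [[[-0.3, 0, 0, -2.5, 0], [-0.5, 0, 0, -6, 0], [-1, 0, 0, -9, 0], [-1, 0, -3, -9, 0], [-1, 0, -7, -9, 0]]]}}

```text
t: 11.48
eef_pos: [0.5976, 0.1993, 0.1411]
ee_rot: [[-1.0, -0.029, 0.005], [-0.029, 1.0, 0.002], [-0.005, 0.001, -1.0]]
wrist_force: [0.5, -1.4, -0.3]
finger_gap: 0.0829
gripper_force: 0.0
```

Emit:
{"op": "send_rows", "data": {"motion": [[[-1, 0, -4, 0, 0], [-1, -0.5, -8, 0, 0], [-1, -1, -12, 0, 0], [-1, -1.1, -16, 0, 0], [-1, -1.1, -20, 0, 0]]]}}

```text
t: 11.9
eef_pos: [0.6127, -0.0041, 0.1391]
ee_rot: [[-1.0, -0.025, 0.001], [-0.025, 1.0, -0.0], [-0.001, -0.0, -1.0]]
wrist_force: [1.0, 0.3, -0.3]
finger_gap: 0.0915
gripper_force: 0.0
```

Emit:
{"op": "send_rows", "data": {"motion": [[[-1, 0, -3, 0, 0], [-1, 0, -5.1, 0, 0], [-1, 0, -5.1, 0, 0], [-1, 0, -5.1, 0, 0]]]}}

```text
t: 12.23
eef_pos: [0.6138, -0.0542, 0.1389]
ee_rot: [[-1.0, -0.023, -0.0], [-0.023, 1.0, 0.0], [0.0, 0.0, -1.0]]
wrist_force: [-0.6, 0.1, 0.9]
finger_gap: 0.0913
gripper_force: 0.0
```

```bash
python3 - <<'E'
from meas import *
for n in("top","scene"):
    c=grab(n); cv2.imwrite(f"pics/{n}2.png",cv2.resize(c["color"][160:280,160:330] if n=="top" else c["color"][120:320,170:410],None,fx=3,fy=3))
E
```

```text
(no output)
```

View pics/scene2.png

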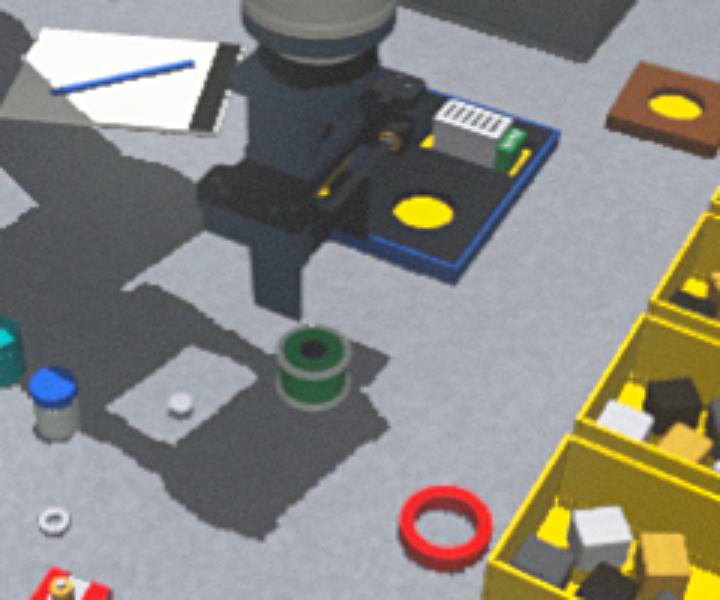

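The power unit sits in the long pocket at about (475,135) in the crop. The reel at (313,365) is below the open jaws.

Emit:
{"op": "send_rows", "data": {"motion": [[[-1, 0, 0.1, 3, 0], [-1, 0, 0.1, 6, 0], [-1, 0, 0.1, 8.5, 0], [-1, 0, 0.1, 9.7, 0], [-1, 0, 0.1, 9.95, 0]]]}}

```text
t: 12.75
eef_pos: [0.6126, -0.0509, 0.0374]
ee_rot: [[-1.0, -0.027, -0.004], [-0.027, 1.0, 0.001], [0.004, 0.001, -1.0]]
wrist_force: [-0.3, 0.2, -0.1]
finger_gap: 0.0917
gripper_force: 0.0
```

Emit:
{"op": "send_rows", "data": {"motion": [[[0.1, 0, 0, 0, 0], [0.3, 0, 0, 0, 0], [0.5, 0, 0, 0, 0], [1, 0, 0, 0, 0], [1, 0, 0, 0, 0]]], "force": 20}}

```text
t: 13.17
eef_pos: [0.6143, -0.0523, 0.0404]
ee_rot: [[-1.0, -0.025, 0.002], [-0.025, 1.0, -0.0], [-0.002, -0.0, -1.0]]
wrist_force: [0.4, -1.1, -0.1]
finger_gap: 0.0607
gripper_force: 0.0
```

Emit:
{"op": "send_rows", "data": {"motion": [[[1, 0, 0, 0, 0], [1, 0, 0, 0, 0], [1, 0, 0, 0, 0], [1, 0, 0, 0, 0]]]}}

```text
t: 13.5
eef_pos: [0.6142, -0.0523, 0.0401]
ee_rot: [[-1.0, -0.025, 0.001], [-0.025, 1.0, -0.0], [-0.001, -0.0, -1.0]]
wrist_force: [-1.1, -0.2, 7.8]
finger_gap: 0.0554
gripper_force: 20.0
```

Emit:
{"op": "send_rows", "data": {"motion": [[[1, 0, 0, -1, 0], [1, 0, 0, -4, 0], [1, 0, 0, -7.5, 0], [1, 1, 2, -9, 0], [1, 2.7, 5, -9, 0]]]}}

```text
t: 13.92
eef_pos: [0.5889, -0.0044, 0.1339]
ee_rot: [[-1.0, -0.023, 0.008], [-0.023, 1.0, -0.001], [-0.008, -0.001, -1.0]]
wrist_force: [1.1, 1.0, -1.2]
finger_gap: 0.0551
gripper_force: 20.0
```

Emit:
{"op": "send_rows", "data": {"motion": [[[1, 2, 3.5, 0, 0], [1, 4, 7, 0, 0], [1, 6, 10.5, 0, 0], [1, 8, 14, 0, 0], [1, 9.2, 16.3, 0, 0]]]}}

```text
t: 14.33
eef_pos: [0.487, 0.16, 0.1301]
ee_rot: [[-1.0, -0.026, -0.001], [-0.026, 1.0, 0.0], [0.001, 0.0, -1.0]]
wrist_force: [0.1, 0.0, -1.1]
finger_gap: 0.0554
gripper_force: 20.0
```

Emit:
{"op": "send_rows", "data": {"motion": [[[1, 0, 0, 0, 0], [1, 0, 0, 0, 0], [1, 0, 0, 0, 0]]]}}

```text
t: 14.58
eef_pos: [0.49, 0.1576, 0.1299]
ee_rot: [[-1.0, -0.026, 0.001], [-0.026, 1.0, 0.0], [-0.001, -0.0, -1.0]]
wrist_force: [-0.3, -0.6, -1.0]
finger_gap: 0.0554
gripper_force: 20.0
```

```bash
python3 - <<'E'
from meas import *
c=grab("scene"); cv2.imwrite(f"pics/scene3.png",cv2.resize(c["color"][60:240,200:400],None,fx=3.3,fy=3.3))
E
```

```text
(no output)
```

View pics/scene3.png

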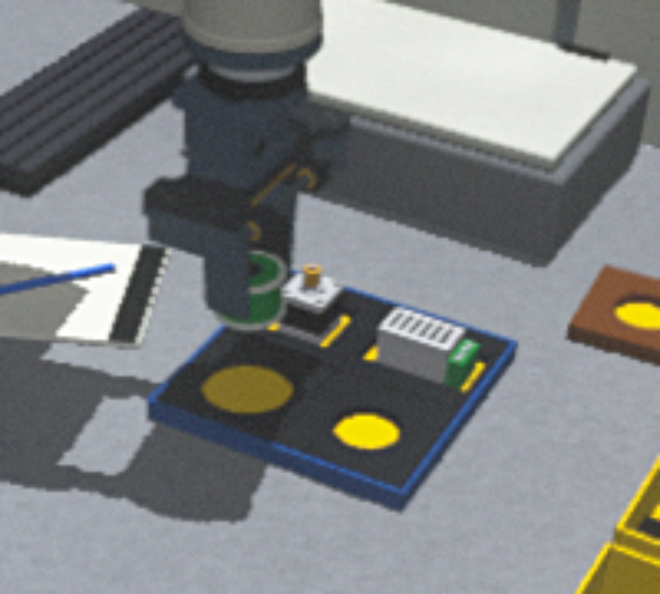

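The reel is held level above the large round pocket at about (248,388). The motor at (312,300) and the power unit at (430,345) sit flat in their pockets.

Emit:
{"op": "send_rows", "data": {"motion": [[[1, 0, 0, 2.5, 0], [1, 0, 0, 5, 0], [1, 0, 0, 6.5, 0], [1, 0, 0, 7.3, 0], [1, 0, 0, 7.7, 0]]]}}

```text
t: 15.05
eef_pos: [0.4896, 0.1568, 0.0515]
ee_rot: [[-1.0, -0.024, -0.001], [-0.024, 1.0, -0.0], [0.001, -0.0, -1.0]]
wrist_force: [0.3, 0.2, -0.9]
finger_gap: 0.0555
gripper_force: 20.0
```

Emit:
{"op": "send_rows", "data": {"motion": [[[1, 0, 0, 0.2, 0], [1, 0, 0, 0.4, 0], [1, 0, 0, 0.45, 0], [0.3, 0, 0, 0.45, 0], [0, 0, 0, 0.45, 0]]]}}

```text
t: 15.47
eef_pos: [0.4897, 0.1578, 0.0484]
ee_rot: [[-1.0, -0.025, 0.001], [-0.025, 1.0, 0.0], [-0.001, 0.0, -1.0]]
wrist_force: [-0.3, 0.1, -1.0]
finger_gap: 0.0556
gripper_force: 20.0
```

Emit:
{"op": "send_rows", "data": {"motion": [[[-0.3, 0, 0, 0, 0], [-0.6, 0, 0, 0, 0], [-0.6, 0, 0, 0, 0], [-0.6, 0, 0, 0, 0], [-0.6, 0, 0, 0, 0]]]}}

```text
t: 15.88
eef_pos: [0.4895, 0.1578, 0.048]
ee_rot: [[-1.0, -0.025, 0.0], [-0.025, 1.0, 0.0], [-0.0, 0.0, -1.0]]
wrist_force: [0.7, -0.1, -0.0]
finger_gap: 0.073
gripper_force: 0.0
```

Emit:
{"op": "send_rows", "data": {"motion": [[[-0.6, 0, 0, -2.5, 0], [-0.6, 0, 0, -6, 0], [-1, 0, 0, -9, 0], [-1, 0, -3, -9, 0], [-1, 0, -7, -9, 0]]]}}

```text
t: 16.3
eef_pos: [0.4924, 0.0889, 0.1398]
ee_rot: [[-1.0, -0.029, 0.004], [-0.029, 1.0, 0.001], [-0.004, 0.001, -1.0]]
wrist_force: [0.4, -0.9, -0.1]
finger_gap: 0.09
gripper_force: 0.0
```

Emit:
{"op": "send_rows", "data": {"motion": [[[-1, 0.5, -4, 0, 0], [-1, 1, -8, 0, 0], [-1, 1.5, -12, 0, 0], [-1, 2, -16, 0, 0], [-1, 2.3, -20, 0, 0]]]}}

```text
t: 16.72
eef_pos: [0.4724, -0.1145, 0.138]
ee_rot: [[-1.0, -0.025, -0.0], [-0.025, 1.0, 0.0], [0.0, 0.0, -1.0]]
wrist_force: [1.3, 0.2, -0.5]
finger_gap: 0.0914
gripper_force: 0.0
```

Emit:
{"op": "send_rows", "data": {"motion": [[[-1, 0, -4, 0, 0], [-1, 0, -7.2, 0, 0], [-1, 0, -7.2, 0, 0], [-1, 0, -7.2, 0, 0], [-1, 0, -7.2, 0, 0]]]}}

```text
t: 17.13
eef_pos: [0.4748, -0.1843, 0.1378]
ee_rot: [[-1.0, -0.025, -0.001], [-0.025, 1.0, 0.001], [0.001, 0.001, -1.0]]
wrist_force: [-0.4, 0.3, 0.7]
finger_gap: 0.0914
gripper_force: 0.0
```

```bash
python3 - <<'E'
from meas import *
print(status.get_obs()["eef_pos"])
c=grab("top"); cv2.imwrite(f"pics/top4.png",cv2.resize(c["color"][160:290,160:420],None,fx=3,fy=3))
c=grab("scene"); cv2.imwrite(f"pics/scene4.png",cv2.resize(c["color"][120:320,110:370],None,fx=3,fy=3))
E
```

```text
[ 0.47477249 -0.184307    0.13775133]
```

View pics/scene4.png

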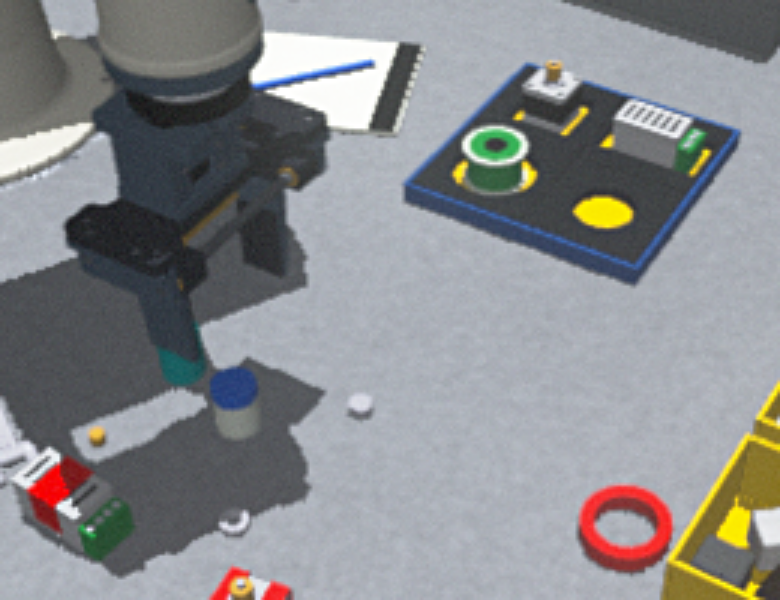

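The reel, motor and power unit are all flat in their pockets, at (497,158), (552,95) and (655,130). The blue pot at (235,405) is next, with the turquoise one behind it.

Emit:
{"op": "send_rows", "data": {"motion": [[[-1, 0, 0, 3, 0], [-1, 0, 0, 6, 0], [-1, 0, 0, 8.5, 0], [-1, 0, 0, 9.5, 0], [-1, 0, 0, 9.8, 0]]]}}

```text
t: 17.65
eef_pos: [0.4743, -0.1834, 0.0385]
ee_rot: [[-1.0, -0.027, -0.003], [-0.027, 1.0, 0.002], [0.003, 0.002, -1.0]]
wrist_force: [-0.3, -0.4, 0.2]
finger_gap: 0.0912
gripper_force: 0.0
```

Emit:
{"op": "send_rows", "data": {"motion": [[[0.1, 0, 0, 0, 0], [0.4, 0, 0, 0, 0], [0.8, 0, 0, 0, 0], [1, 0, 0, 0, 0], [1, 0, 0, 0, 0]]], "force": 15}}

```text
t: 18.07
eef_pos: [0.4755, -0.1849, 0.0408]
ee_rot: [[-1.0, -0.025, 0.001], [-0.025, 1.0, -0.001], [-0.001, -0.001, -1.0]]
wrist_force: [-0.5, 0.8, 0.4]
finger_gap: 0.0613
gripper_force: 0.0
```

Emit:
{"op": "send_rows", "data": {"motion": [[[1, 0, 0, 0, 0], [1, 0, 0, 0, 0], [1, 0, 0, 0, 0], [1, 0, 0, 0, 0], [1, 0, 0, 0, 0]]]}}

```text
t: 18.48
eef_pos: [0.4751, -0.1848, 0.04]
ee_rot: [[-1.0, -0.025, 0.0], [-0.025, 1.0, -0.0], [-0.0, -0.0, -1.0]]
wrist_force: [0.2, -0.7, 2.1]
finger_gap: 0.0337
gripper_force: 15.0
```

Emit:
{"op": "send_rows", "data": {"motion": [[[1, 0, 0, -1, 0], [1, 0, 0, -4, 0], [1, 0, 0, -7.5, 0], [1, -0.8, 2, -9, 0], [1, -2, 5, -9, 0]]]}}

```text
t: 18.9
eef_pos: [0.4954, -0.136, 0.134]
ee_rot: [[-1.0, -0.023, 0.005], [-0.023, 1.0, -0.003], [-0.005, -0.003, -1.0]]
wrist_force: [2.3, 0.1, -0.7]
finger_gap: 0.0335
gripper_force: 15.0
```

Emit:
{"op": "send_rows", "data": {"motion": [[[1, -1.4, 3.7, 0, 0], [1, -2.8, 7.4, 0, 0], [1, -4.2, 11.1, 0, 0], [1, -5.6, 14.8, 0, 0], [1, -7, 18.5, 0, 0]]]}}

```text
t: 19.32
eef_pos: [0.5593, 0.0545, 0.1307]
ee_rot: [[-1.0, -0.025, 0.0], [-0.025, 1.0, -0.0], [-0.0, -0.0, -1.0]]
wrist_force: [0.6, -0.5, -0.4]
finger_gap: 0.0334
gripper_force: 15.0
```

Emit:
{"op": "send_rows", "data": {"motion": [[[1, -1.4, 3.7, 0, 0], [1, -2.8, 7.2, 0, 0], [1, -4.05, 10.7, 0, 0], [1, -4.05, 10.7, 0, 0], [1, -4.05, 10.7, 0, 0]]]}}

```text
t: 19.73
eef_pos: [0.597, 0.1623, 0.1303]
ee_rot: [[-1.0, -0.028, 0.0], [-0.028, 1.0, 0.0], [-0.0, 0.0, -1.0]]
wrist_force: [0.6, -0.8, -0.8]
finger_gap: 0.0333
gripper_force: 15.0
```

Emit:
{"op": "send_rows", "data": {"motion": [[[1, 0, 0, 0, 0], [1, 0, 0, 0, 0]]]}}

```text
t: 19.9
eef_pos: [0.5965, 0.1595, 0.1301]
ee_rot: [[-1.0, -0.024, -0.001], [-0.024, 1.0, -0.0], [0.001, -0.0, -1.0]]
wrist_force: [0.4, 0.0, -1.0]
finger_gap: 0.0336
gripper_force: 15.0
```

```bash
python3 - <<'E'
from meas import *
print(status.get_obs()["eef_pos"])
c=grab("scene"); cv2.imwrite(f"pics/scene5.png",cv2.resize(c["color"][60:240,200:400],None,fx=3.3,fy=3.3))
E
```

```text
[0.59651195 0.15946612 0.13014886]
```

View pics/scene5.png

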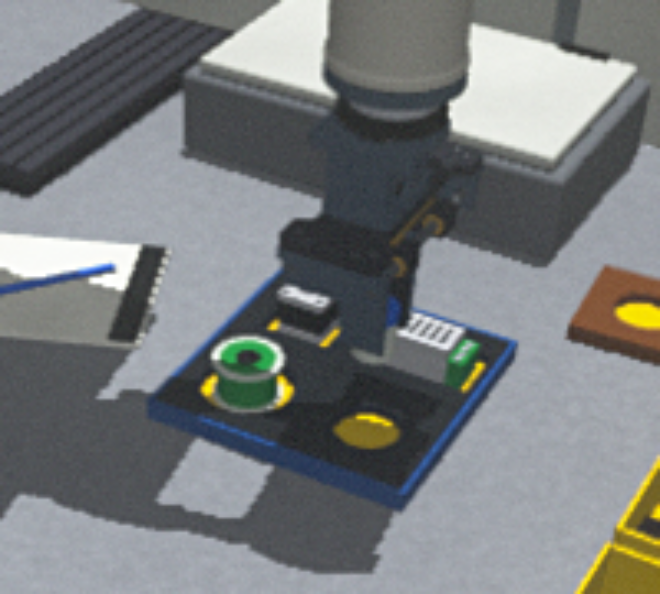

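The pot is held upright above the small round pocket at about (366,430).

Emit:
{"op": "send_rows", "data": {"motion": [[[1, 0, 0, 2.5, 0], [1, 0, 0, 5, 0], [1, 0, 0, 6.5, 0], [1, 0, 0, 7.3, 0], [1, 0, 0, 7.7, 0]]]}}

```text
t: 20.37
eef_pos: [0.5964, 0.1595, 0.052]
ee_rot: [[-1.0, -0.024, -0.002], [-0.024, 1.0, -0.0], [0.002, -0.0, -1.0]]
wrist_force: [0.7, 0.2, -0.2]
finger_gap: 0.0337
gripper_force: 15.0
```

Emit:
{"op": "send_rows", "data": {"motion": [[[1, 0, 0, 0.2, 0], [1, 0, 0, 0.4, 0], [1, 0, 0, 0.5, 0], [0.5, 0, 0, 0.5, 0], [0.2, 0, 0, 0.5, 0]]]}}

```text
t: 20.78
eef_pos: [0.5972, 0.1605, 0.0485]
ee_rot: [[-1.0, -0.025, 0.001], [-0.025, 1.0, 0.0], [-0.001, 0.0, -1.0]]
wrist_force: [-0.4, 0.2, -0.6]
finger_gap: 0.0356
gripper_force: 0.0
```

Emit:
{"op": "send_rows", "data": {"motion": [[[0, 0, 0, 0, 0], [-0.3, 0, 0, 0, 0], [-0.3, 0, 0, 0, 0], [-0.3, 0, 0, 0, 0], [-0.3, 0, 0, 0, 0]]]}}

```text
t: 21.2
eef_pos: [0.597, 0.1605, 0.048]
ee_rot: [[-1.0, -0.025, 0.0], [-0.025, 1.0, 0.0], [-0.0, 0.0, -1.0]]
wrist_force: [-0.9, -0.0, 0.2]
finger_gap: 0.0592
gripper_force: 0.0
```

Emit:
{"op": "send_rows", "data": {"motion": [[[-0.3, 0, 0, -2.5, 0], [-0.3, 0, 0, -6, 0], [-0.3, 0, 0, -9, 0], [-1, 0, -3, -10, 0], [-1, 0, -7, -10, 0]]]}}

```text
t: 21.62
eef_pos: [0.6003, 0.0921, 0.1512]
ee_rot: [[-1.0, -0.029, 0.006], [-0.029, 1.0, 0.001], [-0.006, 0.001, -1.0]]
wrist_force: [1.8, 0.2, 0.3]
finger_gap: 0.0697
gripper_force: 0.0
```

Emit:
{"op": "send_rows", "data": {"motion": [[[-1, 0, -4, 0, 0], [-1, 0, -8, 0, 0], [-1, 0, -12, 0, 0], [-1, 0, -16, 0, 0], [-1, 0, -18, 0, 0]]]}}

```text
t: 22.03
eef_pos: [0.6032, -0.0936, 0.148]
ee_rot: [[-1.0, -0.023, 0.0], [-0.023, 1.0, -0.001], [-0.0, -0.001, -1.0]]
wrist_force: [0.6, -0.9, -0.2]
finger_gap: 0.091
gripper_force: 0.0
```

Emit:
{"op": "send_rows", "data": {"motion": [[[-1, 0, 0, 0, 0], [-1, 0, 0, 0, 0]]]}}

```text
t: 22.2
eef_pos: [0.6031, -0.0906, 0.1478]
ee_rot: [[-1.0, -0.023, -0.0], [-0.023, 1.0, 0.0], [0.0, 0.0, -1.0]]
wrist_force: [-0.0, 0.9, 0.2]
finger_gap: 0.0914
gripper_force: 0.0
```

```bash
python3 - <<'E'
from meas import *
print(status.get_obs()["eef_pos"])
c=grab("top"); cv2.imwrite(f"pics/top6.png",cv2.resize(c["color"][160:290,160:420],None,fx=3,fy=3))
r=lambda q:[np.round(np.array(a),1).tolist() for a in q]
print("pot",r(circ(c,"blue",(215,188,240,212),.050)))
c=grab("scene"); cv2.imwrite(f"pics/scene6.png",cv2.resize(c["color"][120:360,100:380],None,fx=2.5,fy=2.5))
E
```

```text
[ 0.60313796 -0.09061963  0.14783333]
pot [[596.8, 160.4], [32.4, 37.1], 119.5]
```

View pics/scene6.png

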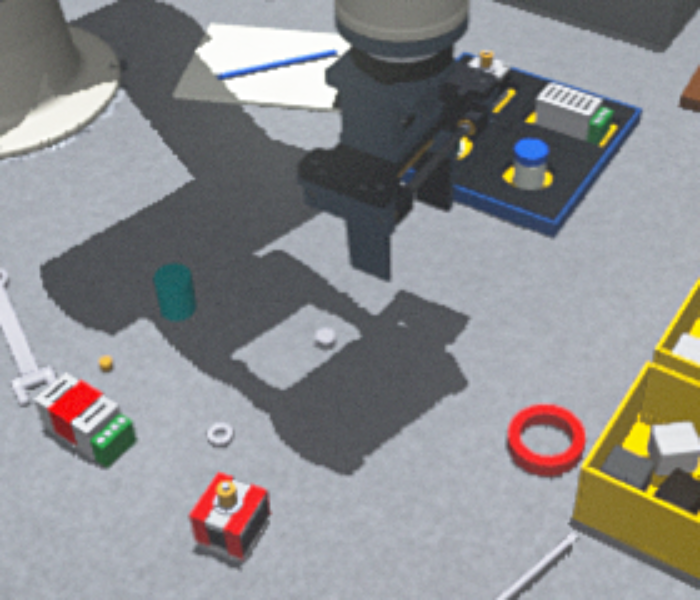

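View pics/top6.png

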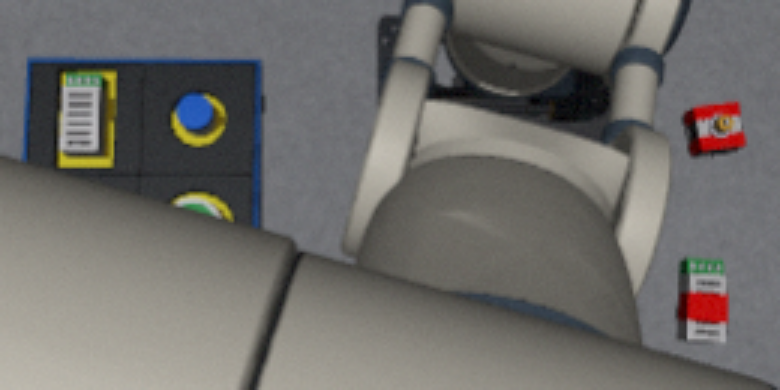

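The pot stands upright in its pocket, at scene (530,163) and top (196,115). The power unit is in the long pocket, and the motor and reel were already seen seated. The taped motor and taped power unit haven't moved, and the gripper touches nothing.

```bash
python3 -c "
from bench import ctrl; print(ctrl.job_done())"
```

```text
the job is handed in; nothing more can be done
None
```

The kit is packed: motor, power unit, reel and grease pot each sit flat in their own pocket, both taped units were left in place, and the job was handed in at about 22 s.

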